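# Rotate the reagent kits in a gravity flow lane

### The arm

A 7-joint arm with a two-finger parallel gripper is mounted at the origin on a cart in front of the work surface, level with it; the furniture and walls round the work are solid. World frame = base frame: x ahead of the robot, y to its left, z up, the work surface at z = 0. Lengths are in m, angles in rad, forces in N, time in s.
With the tool pointing down it reaches from about 0.425 to 0.875 m from the base axis. Payload 4.7 kg.
Tool frame: the origin (TCP) lies at the very end of the fingers, on their centre line; the grasp point (between the pads) lies 19 mm behind it; x points along the fingers, y is the direction in which the jaws open and shut, and the axes are right-handed (so a half turn about x gives the same grasp; the last joint's range is limited). The gripper opens to 85 mm and grips with 20 to 120 N. Pads are 22 mm wide; open, the fingers measure 114 mm over their backs; the gripper's body (76 mm by 85 mm) begins 54 mm behind the grasp point. The pads swing forward as they close: fully open they stand 13 mm farther back than shut.
Start: joints at [-1.323, 0.321, -0.07, 1.45, 0.023, 1.371, -0.057], TCP at [0.151, 0.632, 0.231] pointing down, gripper open.
Joint ranges: [-2.86, 2.86], [-0.3, 2.09], [-1.38, 1.24], [0.06, 2.45], [-1.56, 4.7], [0.09, 2.05], [-2.69, 2.69]. Speed limits (rad/s): [2.57, 2.57, 3.14, 3.14, 3.14, 3.14, 3.14].

### API

Orientations are given as a rotation vector (axis times angle).
In Python, from rig import arm, state, eyes, job_done gives the robot as it stands. Calls block until the motion is done:
- arm.goto(position, orientation): joint-space move of the TCP to a pose.
- arm.move_straight(position, frame=None, rate=0.15, contact_N=None): straight line of the TCP; frame=None keeps the orientation; rate is the mean speed in m/s. With contact_N (N) it stops when the force on the tool has changed by that much, and returns True; else False.
- arm.set_joints(angles): joint-space move.
- arm.gripper_to(opening): finger opening in m; the grip force is fixed at half the most; returns when the fingers have stopped.
- arm.sleep(seconds).
- arm.solve_ik(position, orientation): joint angles nearest the present ones, or None.
- state(): the state.
- eyes.grab_frame(name): name is "scene" or "top" or "wrist"; returns the picture (480x640x3 uint8, red, green, blue); there is no depth.
- eyes.get_calibration(name): a dict with "fx", "fy", "cx", "cy" (pixels), "dist_coeffs" ([k1, k2, p1, p2, k3] as OpenCV has them; the pictures are not rectified), "R" (3x3) and "t" (3): a world point X has camera coordinates R X + t. Camera axes: x right, y down, z forward; pixel columns grow to the right and rows downward; lengths in m; the calibration is good to about 2 mm. A picture is of the moment at which its call begins: read the wrist's pose just before it. get_calibration takes no time and is no camera call; for the wrist camera it gives the pose at the moment of the call.
A pose or a line that the arm cannot do raises arm.MotionError and nothing moves.
- job_done(): hands the job in, once; it reports no verdict.
The state is a dict: "time": time; "q": joint angles; "qd": joint speeds; "joint_efforts": joint torques, N m; "tcp_pos": TCP position; "eef_rot": TCP orientation; "wrist_force": force on the tool from outside, world axes, zero at the start; "ft_torque": the same for the moment, N m; "grip_width": finger opening in m.
Only numpy, scipy, OpenCV 4.12 (cv2) and the standard library are available. Lean on these libraries where they do the work, as an engineer would, in place of code of your own. Each camera call takes 0.05 s, during which the arm holds its last target. There are 200 camera calls.

### The job

The kits in the sloped roller lane are used oldest first. First take the stray brown bottle out of the lane and stand it upright on the black rubber mat; then lift the lock bar out of its keeper and lay it back so that it stays open, take the two oldest kits (lowest in the lane) out one after the other and stand them upright in the steel tray, and after that bring the bar down again into the notch of its keeper. Load all the newly delivered kits upright at the high end of the lane so that they queue behind the remaining stock, which stays in the lane, and leave the timer and the cup where they are.

Things in the scene. Friction and masses are not known exactly. Their poses are not given: they have to be found in the camera images.
- lane: inclined roller lane on a fixed stand, 63 mm wide inside. Frame of its roller bed: origin on the rollers, mid-width, at the inner face of the low end's stop; x up the lane along the rollers (8 deg above level, to 0.350), y across, z square to the rollers. Side guides 18 mm, end stop 52 mm high above the rollers, keeper on the stop to 91 mm; outer faces of guides and legs 41 mm from the middle
- lock_bar (a joint): lock bar angle (rad): steel bar along the lane's middle, 10 mm above the front kits' tops, hinged at bar_pivot about the lane's y. 0: in the notch of the keeper on the end stop; grows as the free end is lifted up and back over the lane; 2.0: against its stop, leaning back past upright, stays there; below about 1.7 it falls shut by its own weight (0.16 kg)
- bar_grip (a point): middle of the lock bar's black round grip, 18 mm in diameter, 50 mm long along the bar, at its free end, 149 mm from bar_pivot; when closed it sticks out past the low end of the lane. Moves with the bar. It turns between the fingers as the bar swings; a hand that does not lean along with it may lose it near the top
- bar_pivot (a point): hinge axis of the lock bar, lane frame (0.108, 0, 0.081), in the middle of the bridge over the lane: two posts (outer faces 39 mm from the middle, 18 mm long in x, tops at z 0.091) and a thin cross rod, underside at z 0.077. Kits pass under it; the taller brown bottle does not
- load_point (a point): lane frame (0.306, 0, 0): on the rollers mid-width near the open high end, where a kit's underside is set down. The rollers turn freely with a light brake: what is let go rolls down at up to 0.3 m/s to the stop or the thing before it. The lane holds five kits with their 64 mm side along it; crosswise they do not go in
- amber_bottle: stray brown glass bottle with a white cap, 43 mm in diameter, 94 mm high (body 72 mm, cap above, 40 mm), 0.14 kg; at the start it stands in the lane behind the last kit. Origin in the centre of its underside, z up
- mat_spot (a point): free spot on top of the black rubber mat (1.8 mm thick, fixed to the bench at the left, where the bottles stand), 50 mm in from its right edge. Axes of the mat: x away from the bench's front edge, y to the left along the bench; from this point the mat reaches from x = -0.17 to 0.35 and from y = -0.05 to 0.70. Other bottles stand on it from about y = 0.13 on; a new kit may stand near x = -0.11
- issue_tray: shallow steel tray, fixed, 130 x 176 mm (x, y) outside, 124 x 170 mm inside, rim 22 mm high, floor 3 mm thick. Origin in the centre of its underside
- stock_a: closed reagent kit carton, brown cardboard with white paper labels, at the start the lowest kit in the lane, against the end stop: the oldest. Box 64 x 56 x 66 mm (x, y, z), 0.16 kg; origin in the centre of its 64 x 56 underside, z up through its height, x along its 64 mm side; in the lane its x points up the lane
- stock_b: closed reagent kit carton, brown cardboard with white paper labels, at the start the second kit in the lane. Box 64 x 56 x 66 mm (x, y, z), 0.16 kg; origin in the centre of its 64 x 56 underside, z up through its height, x along its 64 mm side; in the lane its x points up the lane
- stock_c: closed reagent kit carton, brown cardboard with white paper labels, at the start the third kit in the lane; it stays there. Box 64 x 56 x 66 mm (x, y, z), 0.16 kg; origin in the centre of its 64 x 56 underside, z up through its height, x along its 64 mm side; in the lane its x points up the lane
- new_a: closed reagent kit carton, brown cardboard with white paper labels, newly delivered, at the start standing on the bench or mat in front of the lane; may be absent (two to four of the four are there). Box 64 x 56 x 66 mm (x, y, z), 0.16 kg; origin in the centre of its 64 x 56 underside, z up through its height, x along its 64 mm side
- new_b: closed reagent kit carton, brown cardboard with white paper labels, newly delivered, at the start standing on the bench or mat in front of the lane; may be absent (two to four of the four are there). Box 64 x 56 x 66 mm (x, y, z), 0.16 kg; origin in the centre of its 64 x 56 underside, z up through its height, x along its 64 mm side
- new_c: closed reagent kit carton, brown cardboard with white paper labels, newly delivered, at the start standing on the bench or mat in front of the lane; may be absent (two to four of the four are there). Box 64 x 56 x 66 mm (x, y, z), 0.16 kg; origin in the centre of its 64 x 56 underside, z up through its height, x along its 64 mm side
- new_d: closed reagent kit carton, brown cardboard with white paper labels, newly delivered, at the start standing on the bench or mat in front of the lane; may be absent (two to four of the four are there). Box 64 x 56 x 66 mm (x, y, z), 0.16 kg; origin in the centre of its 64 x 56 underside, z up through its height, x along its 64 mm side
- timer: white bench timer, 66 x 62 x 21 mm, not part of the job; origin in the centre of its underside
- sample_cup: empty clear plastic cup, 66 mm wide, 72 mm high, standing right of the tray, not part of the job; origin in the centre of its underside

How it is judged:
On the way, in this order (a step that is already met when the one before it is completed fails the run):
1. the brown bottle stands upright on the rubber mat, let go (x of amber_bottle in the frame of mat_spot between -0.17 and 0.35 m and y of amber_bottle in the frame of mat_spot between -0.055 and 0.7 m and height (world z) of amber_bottle below 0.012 m and angle between amber_bottle's own z axis and vertical below 0.15 rad and contact force between amber_bottle and the fingers below 0.1 N), for 0.2 s.
2. the lock bar is lifted up and stays back (value of joint lock_bar above 1.75 rad), for 0.2 s.
3. the two oldest kits stand upright in the steel tray, let go, and the bar still stands open (x of stock_a in the frame of issue_tray between -0.045 and 0.045 m and y of stock_a in the frame of issue_tray between -0.065 and 0.065 m and z of stock_a in the frame of issue_tray between -0.003 and 0.014 m and angle between each of stock_a, stock_b's own z axis and vertical below 0.15 rad and x of stock_b in the frame of issue_tray between -0.045 and 0.045 m and y of stock_b in the frame of issue_tray between -0.065 and 0.065 m and z of stock_b in the frame of issue_tray between -0.003 and 0.014 m and value of joint lock_bar above 1.5 rad and contact force between each of stock_a, stock_b and the fingers below 0.1 N), for 0.2 s.
4. the lock bar lies in the notch of its keeper again (value of joint lock_bar below 0.05 rad), for 0.2 s.
At the end, for the whole second after the job is handed in: Bottle upright on the mat; the two oldest kits upright on the tray floor (both within 0.15 rad); bar in its notch (below 0.05 rad); remaining stock down at the end stop, all new kits flat on the rollers behind it, centred within 10 mm; everything at rest (x of amber_bottle in the frame of mat_spot between -0.17 and 0.35 m and y of amber_bottle in the frame of mat_spot between -0.055 and 0.7 m and height (world z) of amber_bottle below 0.012 m and angle between each of amber_bottle, stock_a, stock_b's own z axis and vertical below 0.15 rad and x of stock_a in the frame of issue_tray between -0.045 and 0.045 m and y of stock_a in the frame of issue_tray between -0.065 and 0.065 m and z of stock_a in the frame of issue_tray between -0.003 and 0.014 m and x of stock_b in the frame of issue_tray between -0.045 and 0.045 m and y of stock_b in the frame of issue_tray between -0.065 and 0.065 m and z of stock_b in the frame of issue_tray between -0.003 and 0.014 m and x of stock_c in the frame of lane between 0.02 and 0.05 m and y of stock_c in the frame of lane between -0.01 and 0.01 m and z of stock_c in the frame of lane between -0.006 and 0.01 m and angle between the z axis of each of stock_c, new_a, new_b, new_c, new_d and the z axis of lane, either way round below 0.12 rad and x of new_a in the frame of lane between 0.02 and 0.31 m and y of new_a in the frame of lane between -0.01 and 0.01 m and z of new_a in the frame of lane between -0.006 and 0.01 m and x of each of new_a, new_b, new_c, new_d in the frame of stock_c above 0.05 m and x of new_b in the frame of lane between 0.02 and 0.31 m and y of new_b in the frame of lane between -0.01 and 0.01 m and z of new_b in the frame of lane between -0.006 and 0.01 m and x of new_c in the frame of lane between 0.02 and 0.31 m and y of new_c in the frame of lane between -0.01 and 0.01 m and z of new_c in the frame of lane between -0.006 and 0.01 m and x of new_d in the frame of lane between 0.02 and 0.31 m and y of new_d in the frame of lane between -0.01 and 0.01 m and z of new_d in the frame of lane between -0.006 and 0.01 m and linear speed of each of stock_a, stock_b, stock_c, new_a, new_b, new_c, new_d, amber_bottle below 0.03 m/s and value of joint lock_bar below 0.05 rad); the robot touches nothing.
It fails at once if a kit that is to stay in the lane is lifted out of it (z of stock_c in the frame of lane above 0.05 m).
It fails at once if the timer or the cup is pushed more than 5 cm (distance of any of timer, sample_cup from where it was at the start of the episode above 0.05 m).
Of new_a, new_b, new_c, new_d only 2 to 4 are there at a start; the rules pass over those that are not, and their reading is None.
At some moment in a run one of new_a, new_b, new_c, new_d may be knocked a few centimetres aside while the robot is not near it.
Once in a run the grip may slacken for a moment while it holds something.
It also fails if it takes over 210 s, if anything falls off the work surface, if the arm or the gripper's body presses on something with over 40 N, if the wrist force passes 120 N, or if a joint passes its speed limit or range.

## Working session

There is one attempt and no reset: what is moved stays moved. The work goes in short steps, each a Python script; the robot and the scene stay as the last script left them, time stands still between calls to the robot, and variables do not carry over. Pictures are saved under pics/ and viewed, about 12 in all and at most 16, crops included, and the job is handed in when it is done.

```bash
ls; mkdir -p pics; python3 - <<'E'
from rig import arm,state,eyes
import cv2,numpy as np
s=state();print(s)
for n in("scene","top"):
    cv2.imwrite(f"pics/{n}0.png",eyes.grab_frame(n)[:,:,::-1]);c=eyes.get_calibration(n);print(n,c, -np.array(c['R']).T@np.array(c['t']))
c=eyes.get_calibration("wrist");print(c)
E
```

```text
pics
{'time': 0.0, 'q': array([-1.32290296,  0.32183046, -0.07009991,  1.45171232,  0.02261909,
        1.37079396, -0.05692542]), 'qd': array([-0.00145311, -0.00127899,  0.0005167 ,  0.00089297, -0.00128862,
        0.00022476,  0.0012363 ]), 'joint_efforts': array([-2.02069159e-04, -4.93598628e+01, -3.82279018e-01, -3.14327788e+01,
        1.30425076e-02,  1.15342357e-02, -9.55320132e-06]), 'tcp_pos': array([0.15050238, 0.63176642, 0.23020005]), 'eef_rot': array([ 0.18199217,  1.5631076 , -0.18506625]), 'wrist_force': array([ 0.48581473, -0.40465862,  0.89062731]), 'ft_torque': array([-0.02513493, -0.05195841,  0.03614584]), 'grip_width': 0.08549989980931386}
scene {'fx': 463.4548683824032, 'fy': 463.4548683824032, 'cx': 313.6913990473652, 'cy': 237.81145730536528, 'dist_coeffs': array([0.03794794, 0.        , 0.        , 0.        , 0.        ]), 'R': array([[ 0.78854701, -0.61496084, -0.00409566],
       [-0.23818764, -0.29926771, -0.92396184],
       [ 0.56697465,  0.72956289, -0.38246273]]), 't': array([-0.45891809,  0.18378803,  0.78400697])} [-0.03885755 -0.79919722  0.46778701]
top {'fx': 451.44614462830197, 'fy': 451.44614462830197, 'cx': 319.41297851316097, 'cy': 235.25678001886618, 'dist_coeffs': array([-0.04186524,  0.        ,  0.        ,  0.        ,  0.        ]), 'R': array([[ 0.02755508, -0.99948532,  0.01642587],
       [-0.99203512, -0.02936275, -0.12249145],
       [ 0.12291071, -0.01291978, -0.99233363]]), 't': array([-0.16103602,  0.47702092,  1.13287777])} [ 0.33841605 -0.13230996  1.18526885]
{'fx': 389.66722013330997, 'fy': 389.66722013330997, 'cx': 319.43176547015935, 'cy': 241.61246873308048, 'dist_coeffs': array([-0.08230552,  0.        ,  0.        ,  0.        ,  0.        ]), 'R': array([[ 0.23136511,  0.9728661 , -0.00131596],
       [ 0.9313769 , -0.22110701,  0.28922094],
       [ 0.28108228, -0.06814129, -0.95726147]]), 't': array([-0.64910877, -0.03835965,  0.37902965])}
```

View pics/scene0.png

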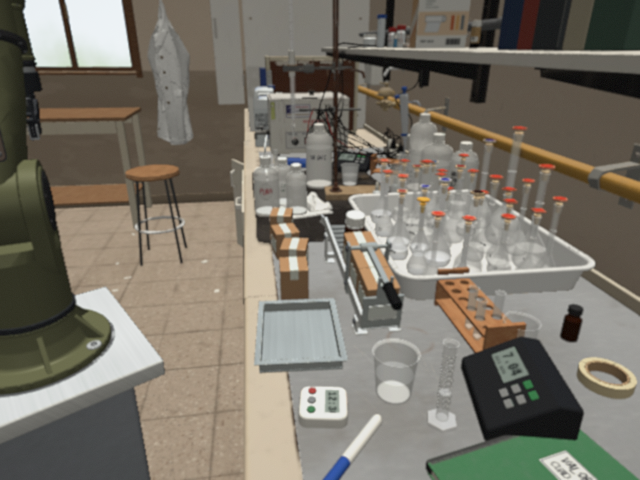

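View pics/top0.png

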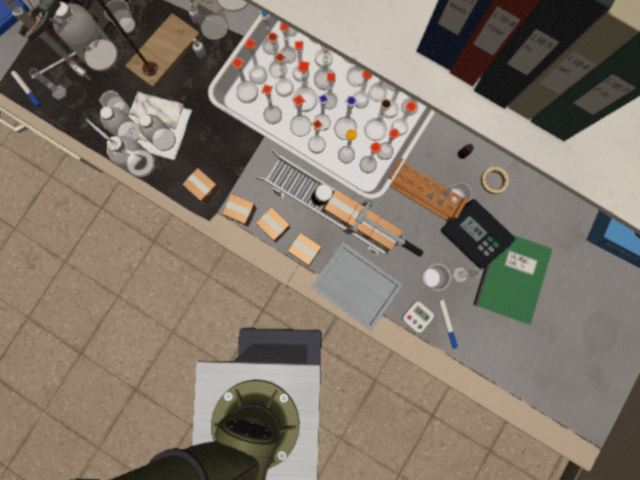

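The scene has four new kits: on the bench at top pixels (238,208), (272,223) and (304,248), and on the mat at (199,184). The lane runs from its high end (~(265,170)) to its low end (~(385,240)). The bottle cap is at (324,193), the bar grip at (412,246), and the tray is centred at ~(357,285).

```bash
cat > h.py <<'E'
from rig import arm,state,eyes,job_done
import cv2,numpy as np
from scipy.spatial.transform import Rotation as Ro
def K(c): return np.array([[c['fx'],0,c['cx']],[0,c['fy'],c['cy']],[0,0,1.]])
def rays(c,px):
    p=cv2.undistortPoints(np.array(px,float).reshape(-1,1,2),K(c),np.array(c['dist_coeffs']))[:,0]
    R=np.array(c['R']);d=np.c_[p,np.ones(len(p))]@R
    return -R.T@np.array(c['t']),d
def onz(c,px,z):
    o,d=rays(c,px); return o+d*((z-o[2])/d[:,2:])
def tri(cs,pxs):
    "one point from several views -> point, mean ray miss"
    A=np.zeros((3,3));b=np.zeros(3);L=[]
    for c,p in zip(cs,pxs):
        o,d=rays(c,[p]);d=d[0]/np.linalg.norm(d[0]);P=np.eye(3)-np.outer(d,d);A+=P;b+=P@o;L.append((P,o))
    x=np.linalg.solve(A,b);return x,np.mean([np.linalg.norm(P@(x-o)) for P,o in L])
def proj(c,X):
    r,_=cv2.Rodrigues(np.array(c['R']));return cv2.projectPoints(np.array(X,float).reshape(-1,1,3),r,np.array(c['t']),K(c),np.array(c['dist_coeffs']))[0][:,0]
def ori(x,y):
    "rotvec with tool x along x, tool y near y"
    x=np.array(x,float);x/=np.linalg.norm(x);y=np.array(y,float);y-=x*(x@y);y/=np.linalg.norm(y)
    return Ro.from_matrix(np.c_[x,y,np.cross(x,y)]).as_rotvec()
def down(a): return ori([0,0,-1],[np.cos(a),np.sin(a),0])
def snap(n,f):
    c=eyes.get_calibration(n);im=eyes.grab_frame(n)[:,:,::-1].copy();cv2.imwrite(f'pics/{f}.png',im);np.save(f'pics/{f}.npy',c,allow_pickle=True);return c,im
def load(f): return np.load(f'pics/{f}.npy',allow_pickle=True).item(),cv2.imread(f'pics/{f}.png')
E
python3 - <<'E'
from h import *
c=eyes.get_calibration("top")
np.set_printoptions(precision=3,suppress=True)
print(onz(c,[(238,208),(272,223),(304,248),(199,184)],.066))
print(onz(c,[(265,170),(385,240),(324,190),(412,246),(357,285)],.1))
s=state();c=eyes.get_calibration("wrist");R=Ro.from_rotvec(s['eef_rot']).as_matrix()
Rc=np.array(c['R']);o=-Rc.T@np.array(c['t'])
print("cam in tool",R.T@(o-s['tcp_pos']),"axes cols",R.T@Rc.T)
E
```

```text
[[ 0.54   0.06   0.066]
 [ 0.504 -0.027  0.066]
 [ 0.444 -0.109  0.066]
 [ 0.599  0.161  0.066]]
[[ 0.631 -0.008  0.1  ]
 [ 0.466 -0.306  0.1  ]
 [ 0.585 -0.155  0.1  ]
 [ 0.453 -0.372  0.1  ]
 [ 0.355 -0.24   0.1  ]]
cam in tool [-0.143 -0.    -0.073] axes cols [[-0.    -0.289  0.957]
 [ 1.     0.     0.001]
 [-0.     0.957  0.289]]
```

```bash
python3 - <<'E'
from h import *
a=np.deg2rad(61)
p=state()['tcp_pos']; arm.move_straight([p[0],p[1],.33])
arm.goto([.58,-.05,.33],down(a)); print(state()['q'],state()['time']); snap("wrist","w1")
arm.goto([.49,-.22,.33],down(a)); print(state()['q'],state()['time']); snap("wrist","w2")
E
```

```text
[-0.13418315  0.14534052  0.1963446   1.47266688 -0.02867843  1.52641237
  1.1281724 ] 3.7417
[ 0.05394242  0.04395538  0.32931251  1.58200613 -0.01550032  1.5177761
  1.45057023] 4.5833
```

View pics/w1.png

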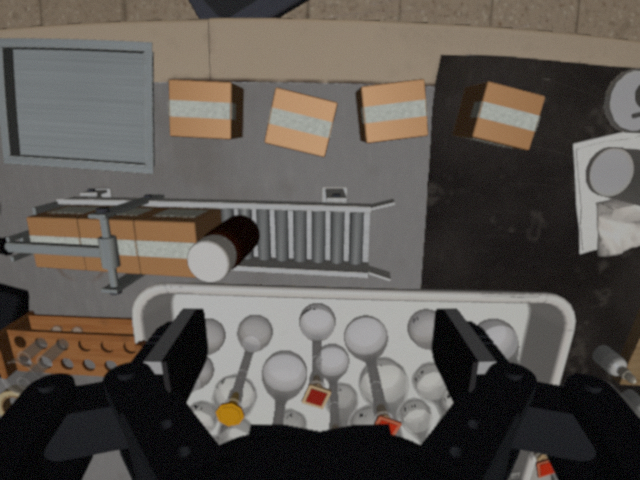

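View pics/w2.png

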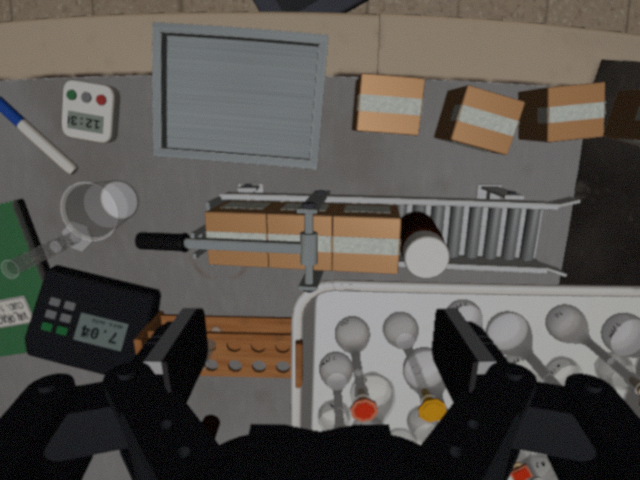

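Both views show the whole row: bottle cap at w1 (211,257) / w2 (426,258), bridge hub at w1 (109,250) / w2 (310,248), grip in w2 from (137,240) to (187,242). Next, enlarge the lane for exact corner picks.

```bash
python3 - <<'E'
from h import *
_,a=load("w1");_,b=load("w2")
f=lambda im,x,y:cv2.resize(im[y:y+120,x:x+400],None,fx=2,fy=2,interpolation=cv2.INTER_CUBIC)
o=np.vstack([f(a,0,183),f(b,200,183)])
def lab(o,x0,y0,oy):
    for x in range(0,400,50): cv2.putText(o,str(x+x0),(x*2,oy+10),0,.4,(0,255,255),1);cv2.line(o,(x*2,oy+12),(x*2,oy+20),(0,255,255),1)
lab(o,0,0,0);lab(o,200,0,240)
cv2.imwrite("pics/crop1.png",o)
# new kit top faces
for n,im in(("w1",a),("w2",b)):
    c,_=load(n);hsv=cv2.cvtColor(im,cv2.COLOR_BGR2HSV)
    m=((hsv[...,0]<22)&(hsv[...,1]>70)&(hsv[...,2]>130)).astype(np.uint8)*255
    m[:70]=0;m[165:]=0
    m=cv2.morphologyEx(m,cv2.MORPH_CLOSE,np.ones((25,9),np.uint8))
    m=cv2.morphologyEx(m,cv2.MORPH_OPEN,np.ones((7,7),np.uint8))
    for k in cv2.findContours(m,0,2)[0]:
        if cv2.contourArea(k)<1000: continue
        r=cv2.minAreaRect(k); q=cv2.boxPoints(r); X=onz(c,q,.066)
        print(n,np.round(r[0]),np.round(X.mean(0),4),"sides",np.round([np.linalg.norm(X[1]-X[0]),np.linalg.norm(X[2]-X[1])],4),"dirs",np.round([np.degrees(np.arctan2(*(X[1]-X[0])[1::-1])),np.degrees(np.arctan2(*(X[2]-X[1])[1::-1]))],1))
E
```

```text
w1 [300. 122.] [ 0.5045 -0.0291  0.066 ] sides [0.055  0.0624] dirs [135.7  48.2]
w1 [508. 116.] [0.5999 0.1614 0.066 ] sides [0.0542 0.0616] dirs [140.1  49.3]
w1 [200. 109.] [ 0.4438 -0.1111  0.066 ] sides [0.0613 0.0562] dirs [ 59.9 -31.9]
w1 [395. 110.] [0.5403 0.0604 0.066 ] sides [0.0626 0.0568] dirs [ 67.2 -19.4]
w2 [487. 120.] [ 0.5048 -0.0292  0.066 ] sides [0.0538 0.0607] dirs [137.4  47. ]
w2 [576. 112.] [0.5406 0.0593 0.066 ] sides [0.059  0.0556] dirs [ 64.  -19.4]
w2 [390. 104.] [ 0.4438 -0.1109  0.066 ] sides [0.0546 0.0616] dirs [146.9  56.9]
```

View pics/crop1.png

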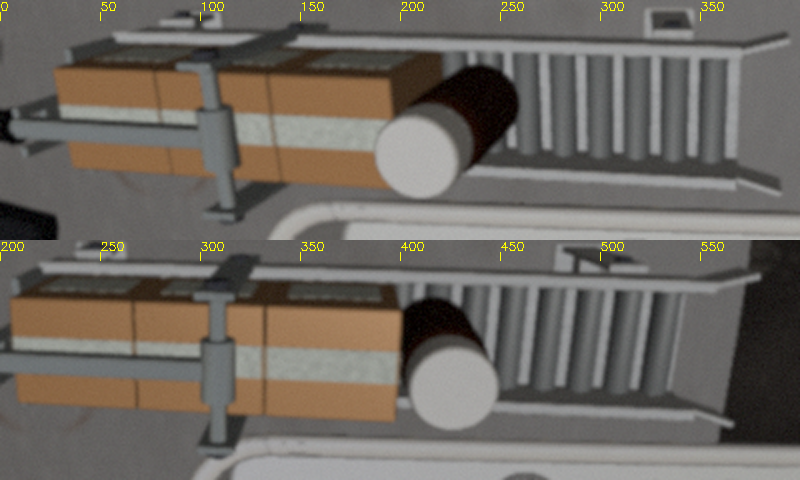

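```bash
python3 - <<'E'
from h import *
np.set_printoptions(precision=4,suppress=True)
c1,_=load("w1");c2,_=load("w2")
P=dict(a_near=((28,217),(206,212)),a_far=((36,265.5),(209,264)),bc_near=((133.5,220.5),(332.5,216)),bc_far=((140,273),(332.5,269.5)),c_near=((195,221.5),(400.5,218.5)),
hub=((108.5,252),(308.5,248)),postN=((102.5,214),(307.5,209.5)),postF=((113.5,289.5),(308.5,286.5)),gF=((368.5,274.5),(546,269.5)),gN=((370,208),(558.5,205.5)),cap=((209.5,254.5),(426.5,257)))
T={}
for k,(a,b) in P.items():
    T[k],e=tri([c1,c2],[a,b]);print(k,T[k],"miss",round(e*1e3,1))
ax=((T['bc_near']-T['a_near'])+(T['bc_far']-T['a_far']));print("laneX az",np.degrees(np.arctan2(ax[1],ax[0])),"slope",np.degrees(np.arcsin(ax[2]/np.linalg.norm(ax))),np.linalg.norm(ax)/2)
d=T['postF']-T['postN'];print("posts az+90",np.degrees(np.arctan2(d[1],d[0]))+90,np.linalg.norm(d))
print("grip", (onz(c2,[(137,240),(162,241.3),(187,242)],.085)))
E
```

```text
a_near [ 0.4454 -0.3215  0.0956] miss 0.0
a_far [ 0.4919 -0.348   0.0981] miss 0.5
bc_near [ 0.5058 -0.2119  0.1145] miss 0.0
bc_far [ 0.5524 -0.2371  0.117 ] miss 0.1
c_near [ 0.5361 -0.1568  0.1219] miss 0.6
hub [ 0.5189 -0.2448  0.128 ] miss 0.1
postN [ 0.4866 -0.2277  0.1269] miss 0.2
postF [ 0.5522 -0.2634  0.1297] miss 0.2
gF [ 0.6718 -0.0406  0.0947] miss 0.3
gN [ 0.6087 -0.0078  0.0997] miss 0.1
cap [ 0.5678 -0.1525  0.1496] miss 3.0
laneX az 61.28327885370407 slope 8.539141897604333 0.12713562939666312
posts az+90 61.42351770087529 0.0747120935783666
grip [[ 0.435  -0.4071  0.085 ]
 [ 0.4493 -0.3841  0.085 ]
 [ 0.4629 -0.361   0.085 ]]
```

```bash
cat >> h.py <<'E'
def lane_R(az=61.3,sl=8.0):
    a,s=np.radians([az,sl]);X=np.array([np.cos(s)*np.cos(a),np.cos(s)*np.sin(a),np.sin(s)]);Y=np.array([-np.sin(a),np.cos(a),0]);return np.c_[X,Y,np.cross(X,Y)]
LR=lane_R()
E
python3 - <<'E'
from h import *
np.set_printoptions(precision=4,suppress=True)
M=dict(a_near=([ 0.4454,-0.3215,0.0956],[0,.028,.066]),a_far=([0.4919,-0.348,0.0981],[0,-.028,.066]),bn=([0.5058,-0.2119,0.1145],[.128,.028,.066]),bf=([0.5524,-0.2371,0.117],[.128,-.028,.066]),cn=([0.5361,-0.1568,0.1219],[.192,.028,.066]),pm=([.5194,-.24555,.1283],[.108,0,.091]))
L=[]
for k,(w,l) in M.items(): L.append(np.array(w)-LR@l);print(k,L[-1])
O=np.mean(L,0);print("O",O, "origin in lane residual y", [(LR.T@(x-O)) for x in L])
for n,w in dict(gF=[0.6718,-0.0406,0.0947],gN=[0.6087,-0.0078,0.0997],hub=[.5189,-.2448,.128],cap=[.5678,-.1525,.1496]).items(): print(n,LR.T@(np.array(w)-O))
print("grip pred",O+LR@[.108-.149,0,.081])
# project into views for check
for n in("w1","w2"):
    c,im=load(n)
    pts=[[0,y,.066] for y in(-.028,.028)]+[[.192,y,.066] for y in(-.028,.028)]+[[.35,y,0] for y in(-.0315,.0315)]+[[.108,y,.091] for y in(-.037,.037)]+[[-.041,0,.081],[-.016,0,.081],[-.066,0,.081]]
    for p in proj(c,[O+LR@q for q in pts]): cv2.circle(im,(int(round(p[0])),int(round(p[1]))),2,(0,255,0),-1)
    cv2.imwrite(f"pics/p{n}.png",im)
a=cv2.imread("pics/pw1.png")[180:300,0:400];b=cv2.imread("pics/pw2.png")[180:300,130:530]
# top, scene crops of tray and grip
c,im=snap("top","t1");t=cv2.resize(im[230:340,300:430],None,fx=2.4,fy=2.4)
o=np.vstack([cv2.resize(a,None,fx=2,fy=2),cv2.resize(b,None,fx=2,fy=2)]);cv2.imwrite("pics/chk.png",o)
E
```

```text
a_near [ 0.4744 -0.3269  0.0302]
a_far [ 0.4718 -0.3265  0.0327]
bn [ 0.4739 -0.3285  0.0313]
bf [ 0.4714 -0.3268  0.0338]
cn [ 0.4738 -0.329   0.0298]
pm [ 0.4741 -0.3283  0.0232]
O [ 0.4732 -0.3276  0.0302] origin in lane residual y [array([ 0.0012, -0.0007, -0.0001]), array([0.0007, 0.0018, 0.0025]), array([-0.0002, -0.001 ,  0.0012]), array([0.0004, 0.002 , 0.0036]), array([-0.0009, -0.0011, -0.0002]), array([-0.0011, -0.0011, -0.0069])]
gF [ 0.3527 -0.0363  0.0156]
gN [0.3519 0.0348 0.0207]
hub [ 0.1073 -0.0003  0.0837]
cap [0.2137 0.0011 0.0905]
grip pred [ 0.4483 -0.3731  0.1047]
```

View pics/chk.png

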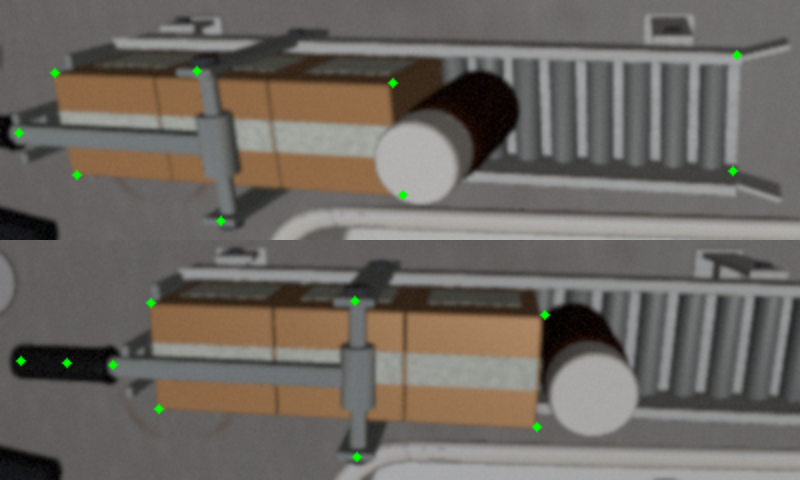

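The projected lane frame falls on the kit corners, posts, grip and lane end to within about 2 mm. Next come the tray, mat, cup and flask-tray rim.

```bash
cat >> h.py <<'E'
LO=np.array([.4730,-.3276,.0308])
L2W=lambda p:LO+LR@np.array(p,float)
W2L=lambda p:LR.T@(np.array(p,float)-LO)
E
python3 - <<'E'
from h import *
np.set_printoptions(precision=4,suppress=True)
c1,i1=load("w1");c2,_=load("w2");ct,it=load("t1")
q=[(153,24),(327,34),(317,167),(153,157)]
for z in(.022,):
    X=onz(c2,q,z);print("tray",X.mean(0),[np.linalg.norm(X[i]-X[i-1]) for i in range(4)],[np.degrees(np.arctan2(*(X[i]-X[i-1])[1::-1])) for i in range(4)])
# height check of tray corner, w1 vs w2 (right corners)
print(tri([c1,c2],[(154,40),(327,34)]),tri([c1,c2],[(154,174),(317,167)]))
X=onz(c1,[(441,55),(430,165),(421,285)],.0018);print("mat right edge",X,[np.degrees(np.arctan2(*(X[i+1]-X[i])[1::-1])) for i in(0,1)])
print("cup rim",[W2L(p) for p in onz(c2,[(60,210),(88,181),(90,241)],.072)])
print("flasktray rim lane@z",[ (z,W2L(onz(c1,[(200,288)],z)[0]),W2L(onz(c1,[(400,292)],z)[0])) for z in(.04,.07)])
print(tri([c1,c2],[(137,298),(297,296)]))
E
```

```text
tray [ 0.3564 -0.2478  0.022 ] [np.float64(0.14277357060756551), np.float64(0.18733309132943501), np.float64(0.14175268142045241), np.float64(0.1897896601380146)] [np.float64(145.77216893413996), np.float64(56.9572934050684), np.float64(-33.244394002115556), np.float64(-122.74346299076477)]
(array([ 0.346 , -0.1283,  0.0117]), np.float64(0.0005625496069969337)) (array([ 0.4684, -0.2083,  0.0199]), np.float64(0.0014458184643482655))
mat right edge [[0.514  0.1452 0.0018]
 [0.6206 0.0813 0.0018]
 [0.7574 0.0065 0.0018]] [np.float64(-30.936162627565988), np.float64(-28.650039667491473)]
cup rim [array([-0.1704,  0.0258,  0.0655]), array([-0.1328,  0.0567,  0.0603]), array([-0.1417, -0.0096,  0.0615])]
flasktray rim lane@z [(0.04, array([ 0.1509, -0.0758, -0.0119]), array([ 0.3913, -0.0816, -0.0457])), (0.07, array([ 0.165 , -0.0627,  0.0164]), array([ 0.3887, -0.0681, -0.015 ]))]
(array([ 0.5828, -0.2982,  0.0563]), np.float64(2.8431877879299348e-05))
```

```bash
cat >> h.py <<'E'
SPOT=np.array([.686,.103,.0018]);MX=np.array([.866,-.5,0]);MY=np.array([.5,.866,0])
TRAY=np.array([.3564,-.2478,0]);TX=np.array([.837,-.547,0]);TY=np.array([.547,.837,0])
LT=ori(-LR[:,2],LR[:,1])                       # tool square to rollers, jaws across lane, camera to the low side
def lane_tcp(x,z,y=0.): return L2W([x,y,z])
def bar_pose(th,lean):
    "TCP pose holding the grip at bar angle th, tool leaned by lean about lane y (hand towards +x)"
    R=Ro.from_rotvec(-LR[:,1]*0+LR[:,1]*lean).as_matrix()
    tx=R@-LR[:,2]; g=L2W([.108-.1505*np.cos(th),0,.081+.1505*np.sin(th)])
    return g+.019*tx, ori(tx,LR[:,1])
E
python3 - <<'E'
from h import *
np.set_printoptions(precision=3,suppress=True)
c1,i1=load("w1")
P=[SPOT,SPOT+.06*MX,SPOT-.06*MX,SPOT+.1*MY]
print(proj(c1,P))
print("LT a",arm.solve_ik(lane_tcp(.2135,.14),LT)); 
for th,le in[(0,-.3),(0,0),(1,.2),(2,.4),(2,.7)]:
    p,o=bar_pose(th,le);print(th,le,p,Ro.from_rotvec(o).as_matrix()[:,0]@LR,arm.solve_ik(p,o))
for s in(.04,-.04): print(arm.solve_ik(TRAY+s*TY+[0,0,.034],ori([0,0,-1],-TX)),arm.solve_ik(TRAY+s*TY+[0,0,.2],ori([0,0,-1],-TX)))
print(arm.solve_ik(SPOT+[0,0,.045],ori([0,0,-1],-MX)))
print(arm.solve_ik(lane_tcp(.306,.03),LT), arm.solve_ik(lane_tcp(.032,.03),LT))
E
```

```text
[[467.274 203.464]
 [461.427 249.438]
 [473.119 154.451]
 [543.608 205.648]]
LT a [ 1.286  0.443 -1.227  1.654  0.299  1.284  2.666]
0 -0.3 [ 0.451 -0.367  0.088] [ 0.296  0.    -0.955] [ 0.093  0.654  1.065  1.728 -0.912  1.485 -2.222]
0 0 [ 0.449 -0.372  0.086] [ 0. -0. -1.] [-0.108  0.519  1.068  1.792 -0.622  1.218 -2.47 ]
1 0.2 [ 0.471 -0.331  0.221] [-0.199  0.    -0.98 ] None
2 0.4 [ 0.537 -0.21   0.252] [-0.389  0.    -0.921] [ 0.848  0.295 -0.817  1.557  0.447  1.51   2.624]
2 0.7 [ 0.535 -0.215  0.254] [-0.644  0.    -0.765] [-0.101  0.29   0.163  1.56   0.456  1.555  2.634]
None None
None None
[-0.209  0.542  0.03   1.524 -0.018  1.076  2.442]
[ 0.795  0.438 -0.813  1.705  0.215  1.071  2.584] [-0.256  0.515  1.069  1.85  -0.644  1.156 -2.577]
```

```bash
sed -i 's/^LT=ori(-LR\[:,2\],LR\[:,1\]).*/LT=ori(-LR[:,2],-LR[:,1])   # tool square to rollers, jaws across lane, camera to the high side/; s/ori(tx,LR\[:,1\])/ori(tx,-LR[:,1])/' h.py
python3 - <<'E'
from h import *
np.set_printoptions(precision=3,suppress=True)
for th,le in[(0,-.3),(0,0),(.5,0),(1,.2),(1.5,.4),(2,.4),(2,.6)]:
    p,o=bar_pose(th,le);print(th,le,arm.solve_ik(p,o))
for s in(.04,-.04): print(arm.solve_ik(TRAY+s*TY+[0,0,.034],ori([0,0,-1],TX)),arm.solve_ik(TRAY+s*TY+[0,0,.2],ori([0,0,-1],TX)))
print(arm.solve_ik(SPOT+[0,0,.045],ori([0,0,-1],MX)))
print(arm.solve_ik(lane_tcp(.306,.03),LT), arm.solve_ik(lane_tcp(.032,.03),LT))
for k,az in(((.444,-.111),59),((.504,-.029),48),((.540,.060),66),((.600,.161),49)): 
    print(arm.solve_ik([*k,.03],down(np.radians(az-90))))
E
```

```text
0 -0.3 [ 0.42   0.464  0.583  1.717 -0.66   1.323  0.741]
0 0 [ 0.276  0.351  0.544  1.781 -0.348  1.124  0.457]
0.5 0 [ 0.249  0.268  0.55   1.715 -0.288  1.251  0.384]
1 0.2 [ 0.121  0.169  0.458  1.677 -0.015  1.308  0.077]
1.5 0.4 [ 0.003  0.166  0.331  1.628  0.206  1.405 -0.209]
2 0.4 [-0.069  0.202  0.282  1.591  0.195  1.435 -0.325]
2 0.6 [-0.097  0.257  0.208  1.57   0.371  1.51  -0.451]
[ 0.106  0.068  0.36   2.187 -0.031  0.891 -0.095] [ 0.096 -0.141  0.331  2.005  0.048  1.269 -0.169]
[ 0.2    0.073  0.453  2.185 -0.041  0.891  0.1  ] [ 0.185 -0.144  0.418  2.004  0.061  1.27   0.003]
[-0.323  0.547  0.184  1.529 -0.108  1.076 -0.637]
[-0.113  0.323  0.3    1.739 -0.259  1.062 -0.208] [ 0.189  0.335  0.481  1.836 -0.336  1.052  0.322]
[-0.041  0.123  0.24   2.135 -0.038  0.887 -0.32 ]
[-0.159  0.215  0.179  2.025 -0.048  0.905 -0.687]
[-0.25   0.286  0.103  1.931 -0.036  0.925 -0.549]
[-0.369  0.428  0.079  1.735 -0.039  0.981 -0.991]
```

```bash
cat >> h.py <<'E'
VD=ori([0,0,-1],-LR[:,1])
def up(z,rate=.2):
    p=state()['tcp_pos'];arm.move_straight([p[0],p[1],z],rate=rate)
def st(m=""):
    s=state();print(m,"t",round(s['time'],1),"tcp",np.round(s['tcp_pos'],4),"w",round(s['grip_width'],4),"F",np.round(s['wrist_force'],1))
E
python3 - <<'E'
from h import *
arm.goto(lane_tcp(.2135,.17),LT)
arm.move_straight(lane_tcp(.2135,.12))
print(arm.move_straight(lane_tcp(.2135,.042),rate=.08,contact_N=6));st("down")
arm.gripper_to(0.02);st("grip")
arm.move_straight(lane_tcp(.2135,.20));st("lift")
snap("wrist","w3")
E
```

```text
False
down t 7.7 tcp [ 0.5722 -0.1476  0.1027] w 0.0855 F [0.9 0.4 0.3]
grip t 8.2 tcp [ 0.5721 -0.1474  0.1028] w 0.0405 F [-1.2  0.5  4.3]
lift t 9.3 tcp [ 0.5606 -0.1661  0.2572] w 0.0403 F [ 0.7  0.  -1.7]
```

```bash
python3 - <<'E'
from h import *
D=SPOT+.01*MX+.015*MY; o=ori([0,0,-1],MX)
arm.goto(D+[0,0,.2],o);st("above")
arm.move_straight(D+[0,0,.065]); arm.sleep(.2)
print(arm.move_straight(D+[0,0,.030],rate=.025,contact_N=3));st("touch")
arm.gripper_to(.065);arm.sleep(.3);st("open");snap("wrist","w4a");up(.2)
arm.sleep(.1);snap("wrist","w4")
E
```

```text
above t 10.6 tcp [0.7024 0.1079 0.2023] w 0.04 F [ 0.1  0.6 -1.8]
True
touch t 12.8 tcp [0.7019 0.1109 0.0437] w 0.0401 F [-0.9 -0.5  3.9]
open t 13.4 tcp [0.7009 0.1108 0.0423] w 0.0651 F [-0.  -0.7 -0.3]
```

View pics/w4.png

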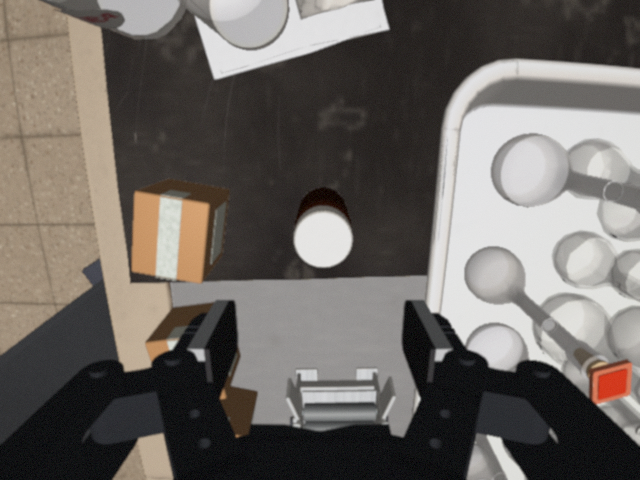

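The bottle stands upright on the mat, with its cap at (322,237) and the mat edge at row 277. Touchdown came at TCP z 0.0437, as predicted. Next, the lock bar.

```bash
python3 - <<'E'
from h import *
lean=lambda th:-.25+.40*th      # to .55 at 2.0
p,o=bar_pose(0,lean(0));tx=Ro.from_rotvec(o).as_matrix()[:,0]
arm.goto(p-tx*.12,o);arm.gripper_to(.05)
print(arm.move_straight(p,rate=.08,contact_N=6));st("at grip")
arm.gripper_to(.005);st("closed")
if state()['grip_width']>.012:
    for th in np.arange(.15,1.96,.15).tolist()+[1.97]:
        p,o=bar_pose(th,lean(th));arm.move_straight(p,o,rate=.08)
        s=state()
        if th%.6<.16: st(f"{th:.2f}")
    st("end")
E
```

```text
False
at grip t 18.7 tcp [ 0.4509 -0.3686  0.088 ] w 0.0499 F [-0.2  1.2 -0.9]
closed t 19.1 tcp [ 0.45   -0.3679  0.0879] w 0.0164 F [-4.8  1.8  4.7]
0.15 t 19.5 tcp [ 0.4489 -0.3699  0.1089] w 0.0164 F [-2.3  0.6 -3.5]
0.60 t 20.8 tcp [ 0.4556 -0.3578  0.1737] w 0.0166 F [-2.1  3.1 -5. ]
0.75 t 21.2 tcp [ 0.4609 -0.3482  0.193 ] w 0.0162 F [-3.   5.1 -6.2]
1.20 t 22.4 tcp [ 0.4842 -0.306   0.2368] w 0.0159 F [  1.5   5.  -13.1]
1.35 t 22.9 tcp [ 0.4932 -0.2896  0.2458] w 0.0161 F [  4.8   4.3 -20.2]
1.95 t 24.5 tcp [ 0.5341 -0.2216  0.259 ] w 0.005 F [ 0.7 -0.3  0.6]
end t 24.8 tcp [ 0.5347 -0.2171  0.256 ] w 0.0051 F [-0.6 -0.2 -0. ]
```

```bash
python3 - <<'E'
from h import *
st();c,a=snap("wrist","w5");c,b=snap("scene","s5")
cv2.imwrite("pics/v5.png",np.hstack([cv2.resize(a,(400,300)),cv2.resize(b[180:360,280:460],(300,300))]))
E
```

```text
t 24.8 tcp [ 0.5347 -0.2171  0.256 ] w 0.0051 F [-0.6 -0.2 -0. ]
```

View pics/v5.png

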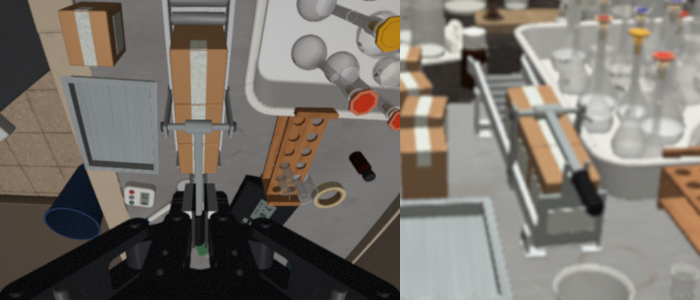

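The bar slipped out near the top and fell shut: the grip is back at its closed place in the scene crop. The pull reached 20 N downward, so my arc was too long. I'll retry with a deeper hold, more lean and force-corrected radius.

```bash
cat >> h.py <<'E'
def bar_pose2(th,lean,r,dep):
    tx=Ro.from_rotvec(LR[:,1]*lean).as_matrix()@-LR[:,2]
    u=LR@[-np.cos(th),0,np.sin(th)]
    return L2W([.108,0,.081])+r*u+dep*tx, ori(tx,-LR[:,1]),u
def swing(ths,lean,r,dep,wmin=.012):
    for th in ths:
        p,o,u=bar_pose2(th,lean(th),r,dep);arm.move_straight(p,o,rate=.07)
        s=state();t=np.cross(LR[:,1],u);f=s['wrist_force'];fr=f@u;r+=np.clip(.00015*fr,-.002,.002)
        print(f"{th:.2f} Fr {fr:.1f} Ft {f@t:.1f} r {r:.4f} w {s['grip_width']:.4f}")
        if s['grip_width']<wmin: print("LOST");return None
    return r
E
python3 - <<'E'
from h import *
lean=lambda th:-.35+.5*th
dep=.025
p,o,_=bar_pose2(0,lean(0),.150,dep);tx=Ro.from_rotvec(o).as_matrix()[:,0]
up(.30);arm.goto(p-tx*.12,o);arm.gripper_to(.05)
print(arm.move_straight(p,rate=.08,contact_N=6));st("at grip")
arm.gripper_to(.005);st("closed")
print(swing(np.arange(.12,1.99,.12),lean,.150,dep))
st()
E
```

```text
False
at grip t 28.6 tcp [ 0.4532 -0.3641  0.0835] w 0.05 F [ 0.5 -0.5  0.6]
closed t 28.9 tcp [ 0.4524 -0.3635  0.0834] w 0.0166 F [-3.6  1.4  3.8]
0.12 Fr 0.5 Ft -4.3 r 0.1501 w 0.0163
0.24 Fr 1.6 Ft -4.6 r 0.1503 w 0.0165
0.36 Fr 1.9 Ft -4.2 r 0.1506 w 0.0164
0.48 Fr 2.6 Ft -3.9 r 0.1510 w 0.0165
0.60 Fr 1.5 Ft -5.7 r 0.1512 w 0.0168
0.72 Fr 0.9 Ft -2.2 r 0.1513 w 0.0160
0.84 Fr 0.8 Ft -4.6 r 0.1515 w 0.0162
0.96 Fr 0.1 Ft -4.0 r 0.1515 w 0.0163
1.08 Fr 2.0 Ft -3.1 r 0.1518 w 0.0166
1.20 Fr -0.1 Ft -3.9 r 0.1518 w 0.0165
1.32 Fr 1.5 Ft -2.2 r 0.1520 w 0.0167
1.44 Fr -0.9 Ft -3.2 r 0.1518 w 0.0166
1.56 Fr 0.9 Ft 0.5 r 0.1520 w 0.0163
1.68 Fr -2.3 Ft -0.4 r 0.1516 w 0.0165
1.80 Fr -2.3 Ft -0.7 r 0.1513 w 0.0168
1.92 Fr -3.8 Ft -0.1 r 0.1507 w 0.0166
0.15071325528695623
 t 35.3 tcp [ 0.529  -0.2253  0.2514] w 0.0166 F [-4.1  1.3 -3.7]
```

```bash
python3 - <<'E'
from h import *
lean=lambda th:-.35+.5*th
print(swing([1.98],lean,.1505,.025))
arm.gripper_to(.045);arm.sleep(.2)
s=state();tx=Ro.from_rotvec(s['eef_rot']).as_matrix()[:,0]
arm.move_straight(s['tcp_pos']-tx*.09,rate=.12);st()
_,b=snap("scene","s6")
# then to stock_a hover
TL=ori(Ro.from_rotvec(LR[:,1]*-.12).as_matrix()@-LR[:,2],-LR[:,1])
print(arm.solve_ik(L2W([-.02,0,.30]),TL) is not None)
cv2.imwrite("pics/v6.png",cv2.resize(b[170:350,280:460],(500,500)))
E
```

```text
1.98 Fr 1.8 Ft -0.3 r 0.1508 w 0.0166
0.15077162067558544
 t 37.0 tcp [ 0.5527 -0.1815  0.3276] w 0.0449 F [ 0.1 -0.8 -0.8]
True
```

View pics/v6.png

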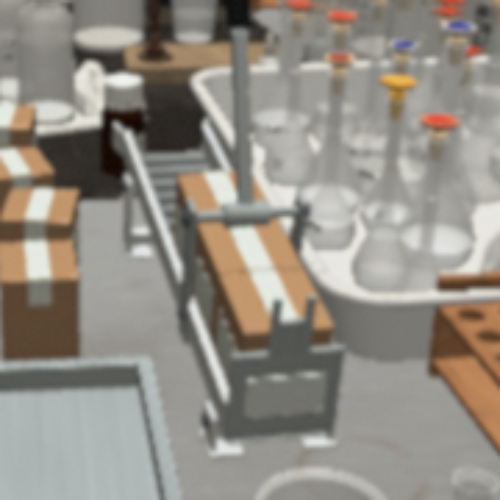

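The bar stands open past upright, and three kits sit against the stop with keeper prongs in front. The bottle is on the mat. Now the oldest kit.

```bash
cat >> h.py <<'E'
def Rk(xdir): 
    x=np.array(xdir,float);x/=np.linalg.norm(x);z=np.array([0,0,1.]);return np.c_[x,np.cross(z,x),z]
def tool_on_kit(R,pos,off,lean=0.):
    "TCP pose for kit frame R,pos; off = TCP in kit frame; lean about kit y"
    tx=R@np.array([-np.sin(lean),0,-np.cos(lean)]);return np.array(pos)+R@np.array(off,float),ori(tx,-R[:,1])
def put_down(R,pos,off,lean=0,hover=.17,con=4.,release=.076,lower=.014):
    p,o=tool_on_kit(R,pos,off,lean);z=R[:,2]
    arm.goto(p+z*hover,o);st("hover")
    if state()['grip_width']<.045: print("LOST");return False
    arm.move_straight(p+z*.015,rate=.12);arm.sleep(.15)
    t=arm.move_straight(p-z*lower,rate=.03,contact_N=con);st(f"touch {t} dz {(state()['tcp_pos']-p)@z:.4f}")
    arm.gripper_to(release);return t
E
cat > take.py <<'E'
from h import *
import sys
sy=float(sys.argv[1]);lean=-.12;off=[-.006,0,.033]
up(.42)
p,o=tool_on_kit(LR,L2W([.032,0,0]),off,lean);z=LR[:,2]
pt,ot=tool_on_kit(Rk(TY),TRAY+sy*TY+[0,0,.003],off,lean)
assert arm.solve_ik(pt,ot) is not None and arm.solve_ik(pt+[0,0,.17],ot) is not None
arm.goto(p+z*.27,o);arm.gripper_to(.085)
print("c",arm.move_straight(p+z*.07,rate=.2),arm.move_straight(p,rate=.08,contact_N=8));st("at kit")
arm.gripper_to(.04);st("grip")
arm.move_straight(p+z*.15,rate=.12);st("lift")
if state()['grip_width']>.045:
    put_down(Rk(TY),TRAY+sy*TY+[0,0,.003],off,lean)
    arm.sleep(.2);up(.22);st("done");snap("top","t_"+sys.argv[1]);snap("scene","s_"+sys.argv[1])
E
python3 take.py -.041
```

```text
c False False
at kit t 41.2 tcp [ 0.4834 -0.3095  0.0676] w 0.0852 F [-0.1 -1.  -0.1]
grip t 41.6 tcp [ 0.4835 -0.3094  0.0679] w 0.0553 F [-0.8  0.1  4.4]
lift t 43.0 tcp [ 0.4729 -0.3268  0.2147] w 0.0553 F [-0.2 -0.2 -2.7]
hover t 43.6 tcp [ 0.3307 -0.2869  0.2062] w 0.0552 F [-0.8 -0.1 -1.7]
touch True dz -0.0007 t 45.8 tcp [ 0.3305 -0.287   0.0353] w 0.0551 F [-1.   1.2  3.6]
done t 47.4 tcp [ 0.3294 -0.286   0.2189] w 0.0763 F [-1.1 -0.2  0.2]
```

```bash
python3 - <<'E'
from h import *
_,b=load("s_-.041")
cv2.imwrite("pics/v7.png",cv2.resize(b[190:390,240:460],(600,545)))
E
```

```text
(no output)
```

View pics/v7.png

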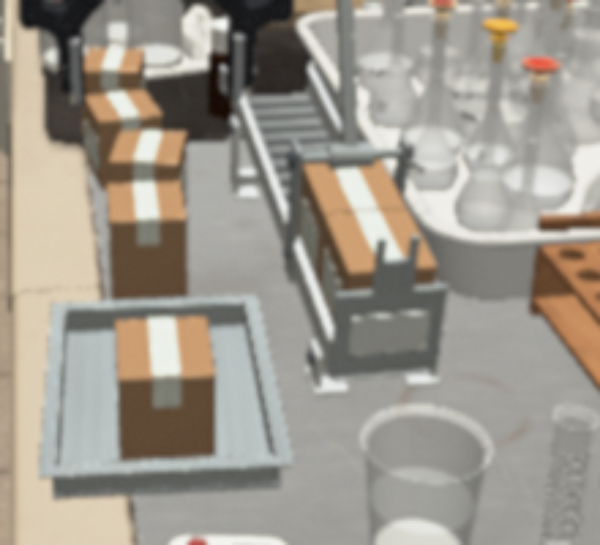

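Kit a stands upright in the tray and the remaining two have rolled down to the stop. Now kit b.

```bash
python3 take.py .039 && python3 - <<'E'
from h import *
_,b=load("s_.039")
cv2.imwrite("pics/v8.png",cv2.resize(b[190:390,240:460],(600,545)))
E
```

```text
c False False
at kit t 51.8 tcp [ 0.4834 -0.3095  0.0676] w 0.0844 F [ 0.9  0.3 -0.1]
grip t 52.2 tcp [ 0.4836 -0.3095  0.0679] w 0.0554 F [-0.6  0.9  4.1]
lift t 53.6 tcp [ 0.4729 -0.3268  0.2147] w 0.0552 F [ 0.2  0.2 -2. ]
hover t 54.2 tcp [ 0.3748 -0.2198  0.2062] w 0.0556 F [-0.3  0.5 -1.6]
touch True dz -0.0006 t 56.4 tcp [ 0.3745 -0.2203  0.0354] w 0.0553 F [-1.2  0.1  6.8]
done t 58.0 tcp [ 0.373  -0.2193  0.2188] w 0.0765 F [-0.4 -0.5  0. ]
```

View pics/v8.png

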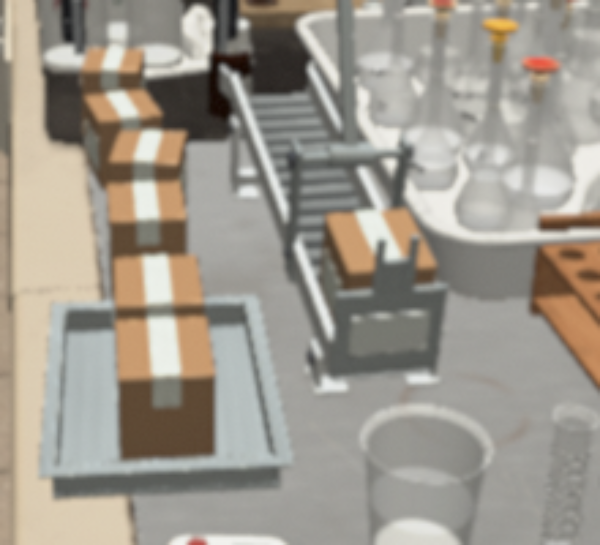

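Both oldest kits are upright in the tray, stock_c is at the stop, and the bar is still open. Now close the bar.

```bash
python3 - <<'E'
from h import *
lean=lambda th:-.35+.5*th
up(.42)
p,o,_=bar_pose2(1.98,lean(1.98),.1505,.025);tx=Ro.from_rotvec(o).as_matrix()[:,0]
arm.goto(p-tx*.10,o);arm.gripper_to(.05)
print(arm.move_straight(p,rate=.08,contact_N=6));arm.gripper_to(.005);st("closed")
if state()['grip_width']>.012:
    r=swing(np.arange(1.86,.02,-.12),lean,.1505,.025)
    if r: swing([-.005],lean,r,.025)
    st("bottom");arm.gripper_to(.045);arm.sleep(.2)
s=state();tx=Ro.from_rotvec(s['eef_rot']).as_matrix()[:,0]
arm.move_straight(s['tcp_pos']-tx*.12,rate=.15)
up(.33);arm.goto([.49,-.22,.33],down(np.radians(61)))
arm.sleep(.1);snap("wrist","w9");_,b=snap("scene","s9");st()
a=cv2.imread("pics/w9.png")
cv2.imwrite("pics/v9.png",np.hstack([cv2.resize(a,(480,360)),cv2.resize(b[180:360,290:440],(300,360))]))
E
```

```text
False
closed t 62.3 tcp [ 0.5326 -0.2188  0.2495] w 0.0165 F [-0.2  1.2  2.1]
1.86 Fr 5.3 Ft 0.1 r 0.1513 w 0.0166
1.74 Fr 5.1 Ft 1.9 r 0.1521 w 0.0165
1.62 Fr 1.2 Ft 2.5 r 0.1522 w 0.0166
1.50 Fr 1.0 Ft 2.1 r 0.1524 w 0.0166
1.38 Fr 0.8 Ft 2.2 r 0.1525 w 0.0161
1.26 Fr 1.4 Ft 2.0 r 0.1527 w 0.0162
1.14 Fr 2.5 Ft 2.7 r 0.1531 w 0.0166
1.02 Fr -0.1 Ft 1.2 r 0.1531 w 0.0164
0.90 Fr -0.6 Ft 2.1 r 0.1530 w 0.0167
0.78 Fr -2.2 Ft 1.6 r 0.1527 w 0.0164
0.66 Fr -2.1 Ft 2.0 r 0.1523 w 0.0164
0.54 Fr -2.6 Ft 1.9 r 0.1519 w 0.0166
0.42 Fr -3.0 Ft 1.1 r 0.1515 w 0.0162
0.30 Fr -3.1 Ft 1.0 r 0.1510 w 0.0168
0.18 Fr -2.6 Ft 0.6 r 0.1506 w 0.0168
0.06 Fr -3.6 Ft 2.4 r 0.1501 w 0.0163
-0.01 Fr -3.7 Ft 1.8 r 0.1496 w 0.0161
bottom t 68.9 tcp [ 0.4531 -0.362   0.0826] w 0.0161 F [-4.5  6.3  2.3]
 t 72.4 tcp [ 0.489  -0.2223  0.3292] w 0.045 F [ 0.  -0.8 -0.5]
```

View pics/v9.png

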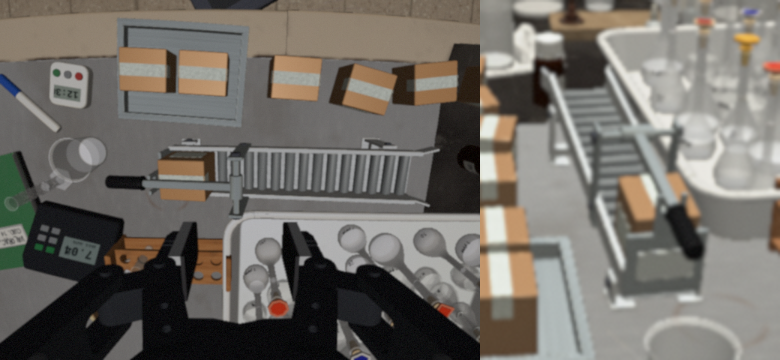

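The bar lies closed, stock_c is at the stop and the tray holds a and b. All four new kits are still in their row. Before loading I'll check the grip position against the start view numerically, then load with a fresh detection each time.

```bash
cat >> h.py <<'E'
def kits(n):
    "new kits in wrist view taken from the bench-row pose: centre xy, azimuth of 64 mm side"
    c,im=snap("wrist",n);hsv=cv2.cvtColor(im,cv2.COLOR_BGR2HSV);out=[]
    m=((hsv[...,0]<22)&(hsv[...,1]>70)&(hsv[...,2]>130)).astype(np.uint8)*255
    m[:60]=0;m[180:]=0;m[:,:158]=0
    m=cv2.morphologyEx(m,cv2.MORPH_CLOSE,np.ones((25,9),np.uint8));m=cv2.morphologyEx(m,cv2.MORPH_OPEN,np.ones((7,7),np.uint8))
    for k in cv2.findContours(m,0,2)[0]:
        if cv2.contourArea(k)<1200: continue
        X=onz(c,cv2.boxPoints(cv2.minAreaRect(k)),.0665);e=[X[1]-X[0],X[2]-X[1]];l=[np.linalg.norm(v) for v in e]
        v=e[int(l[1]>l[0])];w=e[int(l[1]<=l[0])]
        a1=np.degrees(np.arctan2(v[1],v[0]));a2=np.degrees(np.arctan2(w[1],w[0]))+90
        f=lambda a,r:(a-r+90)%180-90+r
        a1=f(a1,61);az=(a1+f(a2,a1))/2
        out.append((X.mean(0)[:2],az,np.sort(l)))
    return sorted(out,key=lambda t:t[0][1])
def look(n): 
    up(.33);arm.goto([.58,-.05,.33],down(np.radians(61)));arm.sleep(.1);return kits(n)
E
cat > loadkit.py <<'E'
from h import *
import sys
ks=look("k"+sys.argv[1])
for k in ks: print(np.round(k[0],4),round(k[1],1),np.round(k[2],4))
i=int(sys.argv[2]);(x,y),az,_=ks[i]
zb=.0018 if y>.12 else 0
R=Rk([np.cos(np.radians(az)),np.sin(np.radians(az)),0]);off=[0,0,.033]
p,o=tool_on_kit(R,[x,y,zb],off)
arm.goto(p+[0,0,.15],o);arm.gripper_to(.085)
print("hit",arm.move_straight(p,rate=.12,contact_N=8));arm.gripper_to(.04);st("grip")
up(.24);st("lift")
if state()['grip_width']>.045 and put_down(LR,L2W([.306,0,0]),off,hover=.12) is not False:
    s=state();arm.move_straight(s['tcp_pos']+LR[:,2]*.1,rate=.2);st("end")
E
python3 - <<'E'
from h import *
for n in("w2","w9"):
    c,im=load(n);g=im[215:265,125:205].max(2)<45;y,x=np.nonzero(g);print(n,x.mean()+125,y.mean()+215,g.sum(),x.max()+125)
E
python3 loadkit.py 1 0; python3 - <<'E'
from h import *
for k in look("k1b"): print(np.round(k[0],4),round(k[1],1))
E
```

```text
w2 161.10199004975124 241.08582089552237 804 188
w9 166.474213836478 242.72955974842768 795 193
[ 0.4438 -0.1112] 58.7 [0.0561 0.0622]
[ 0.5044 -0.0291] 46.9 [0.0555 0.063 ]
[0.5404 0.0603] 68.7 [0.0569 0.0629]
[0.5999 0.1613] 50.0 [0.0546 0.0624]
hit False
grip t 77.2 tcp [ 0.4446 -0.1113  0.0338] w 0.0553 F [ 0.5 -0.5  6. ]
lift t 78.4 tcp [ 0.4437 -0.1112  0.2385] w 0.0549 F [-0.3  0.6 -1.4]
hover t 79.1 tcp [ 0.6074 -0.0807  0.2233] w 0.0552 F [-0.4 -0.  -0.5]
touch True dz 0.0022 t 80.8 tcp [ 0.6162 -0.0662  0.1083] w 0.0549 F [-0.7 -0.2  4.1]
end t 81.8 tcp [ 0.6079 -0.0779  0.205 ] w 0.076 F [-0.1  1.   0.5]
[ 0.5045 -0.0291] 46.7
[0.5404 0.0605] 69.0
[0.5999 0.1613] 49.9
```

View pics/k1b.png

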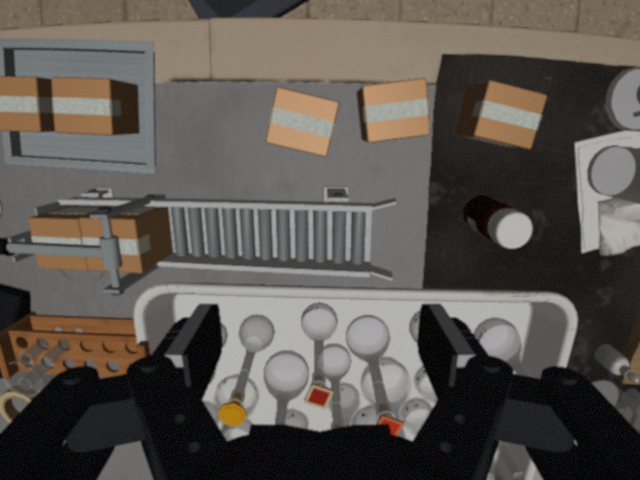

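The first new kit queues behind stock_c. The grip moved 5 px between w2 and w9, so I'll check whether that's only the camera pose.

```bash
python3 - <<'E'
from h import *
for n in("w2","w9"):
    c,im=load(n);print(n,proj(c,[L2W([-.041,0,.081]),L2W([.108,.037,.091])]))
E
python3 loadkit.py 2 0 && python3 loadkit.py 3 0
```

```text
w2 [[162.32298076 241.0566684 ]
 [307.38335609 210.34111931]]
w9 [[167.59068665 242.71204323]
 [313.19176632 210.90774645]]
[ 0.5044 -0.0292] 46.6 [0.055  0.0628]
[0.5403 0.0602] 69.5 [0.0564 0.063 ]
[0.5999 0.1612] 49.9 [0.0542 0.0621]
hit False
grip t 88.3 tcp [ 0.5052 -0.0291  0.0338] w 0.0549 F [-0.5  0.1  4.3]
lift t 89.5 tcp [ 0.5043 -0.0291  0.2384] w 0.0553 F [ 0.7  0.7 -2. ]
hover t 90.0 tcp [ 0.6075 -0.0812  0.2226] w 0.0553 F [-0.1 -0.1 -1.5]
touch True dz 0.0022 t 91.8 tcp [ 0.6162 -0.0662  0.1083] w 0.0552 F [-1.1 -0.1  3.5]
end t 92.7 tcp [ 0.6078 -0.078   0.2049] w 0.0762 F [ 0.8 -0.1 -0.2]
[0.5404 0.0605] 69.0 [0.0569 0.0629]
[0.5998 0.1612] 50.1 [0.0541 0.0623]
hit False
grip t 98.4 tcp [0.5411 0.0606 0.0338] w 0.0555 F [ 0.2 -0.1  4.3]
lift t 99.6 tcp [0.5402 0.0605 0.2383] w 0.0553 F [-0.1  0.1 -1.5]
hover t 100.3 tcp [ 0.6077 -0.0812  0.2235] w 0.0549 F [-0.   0.7 -1.1]
touch True dz 0.0022 t 102.0 tcp [ 0.6162 -0.0662  0.1082] w 0.055 F [-0.6 -0.6  5. ]
end t 103.0 tcp [ 0.6081 -0.0779  0.2049] w 0.0765 F [-0.4  0.2  0.2]
```

The grip shift matches the camera pose (same residual in both views), so the bar is in its notch. I'll load the last kit, then look.

```bash
python3 loadkit.py 4 0; python3 - <<'E'
from h import *
print(look("k5"));_,b=snap("scene","s10");a=cv2.imread("pics/k5.png")
c3=cv2.imread("pics/k4.png")
cv2.imwrite("pics/v10.png",np.vstack([np.hstack([cv2.resize(a,(480,360)),cv2.resize(b[180:360,240:400],(320,360))]),cv2.resize(c3[170:305,0:450],(800,240))]))
E
```

```text
[0.5998 0.1612] 49.9 [0.0543 0.0621]
hit False
grip t 109.1 tcp [0.6005 0.1615 0.0357] w 0.0554 F [-0.1  0.1  3.7]
lift t 110.2 tcp [0.5996 0.1612 0.2382] w 0.0552 F [-0.3 -0.6 -1.7]
hover t 111.2 tcp [ 0.6084 -0.0781  0.2244] w 0.055 F [-0.9  1.4 -2. ]
touch True dz 0.0019 t 112.9 tcp [ 0.6163 -0.0661  0.108 ] w 0.0554 F [-1.3 -0.1  4.8]
end t 113.9 tcp [ 0.6079 -0.0779  0.2046] w 0.076 F [ 0.6 -1.1 -0.3]
[]
```

View pics/v10.png

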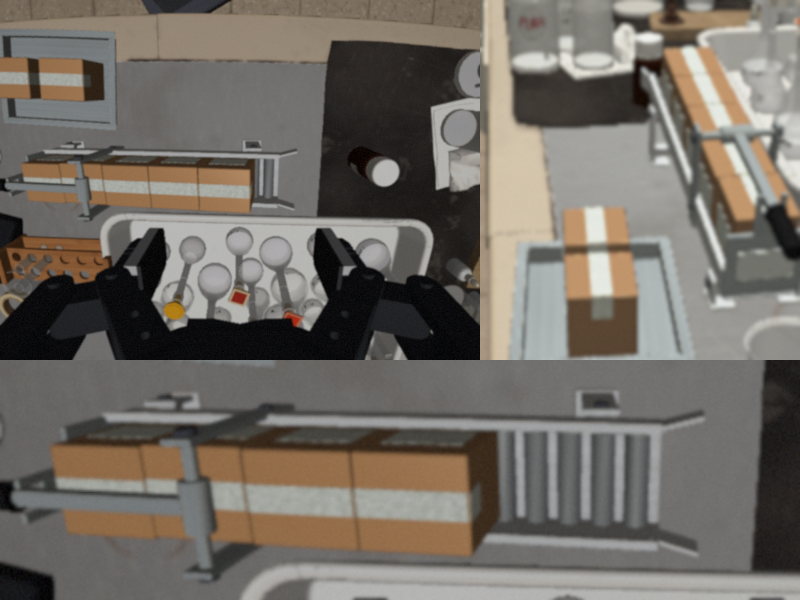

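```bash
python3 - <<'E'
from h import *
c,_=load("k5");print(proj(c,[L2W([.32,.028,.066]),L2W([.32,-.028,.066])]),"seen ~ (338,211),(333,281)")
c=eyes.get_calibration("top");_,im=snap("top","tf");hsv=cv2.cvtColor(im,cv2.COLOR_BGR2HSV)
m=((hsv[...,0]<22)&(hsv[...,1]>70)&(hsv[...,2]>130)).astype(np.uint8)*255;q=np.zeros_like(m);q[245:330,315:400]=m[245:330,315:400]
q=cv2.morphologyEx(q,cv2.MORPH_CLOSE,np.ones((13,13),np.uint8));k=max(cv2.findContours(q,0,2)[0],key=cv2.contourArea);r=cv2.minAreaRect(k)
p=onz(c,[r[0]],.069)[0]-TRAY;print("pair centre in tray",p@TX,p@TY)
st();job_done()
E
```

```text
[[334.40520965 224.62269538]
 [334.08687813 283.68776435]] seen ~ (338,211),(333,281)
pair centre in tray -0.001626528017608671 -0.0011497574858709263
 t 116.2 tcp [ 0.58   -0.0502  0.3299] w 0.0759 F [ 0.2  0.7 -0.3]
the job is handed in; nothing more can be done
```

I finished every step in the required order and handed the job in at about 116 s. `job_done()` gives no verdict, so the results below come from my own camera checks.

- **Bottle:** it stands upright on the mat. It touched down at the expected height and I checked it in the picture.
- **Lock bar:** on the first lift it slipped out of the fingers near the top and fell shut. The second try used a deeper hold, more lean and force feedback, and the bar stayed back. After I closed it, its grip was in the same place as at the start, to within about 1 px.
- **Oldest kits:** stock_a and stock_b stand upright in the tray. The midpoint between them measured within 2 mm of the tray's centre.
- **Lane:** stock_c is at the stop, with all four new kits flat in one closed queue behind it. The far corner of the last kit was within about 3 px of its predicted place. The near corner was about 14 rows off my hand-picked pixel. I think I picked the edge of the kit's shaded side face by mistake, but I did not look into it further.
- **Timer and cup:** I didn't go near either one. They were unmoved in the view taken just after the bar was closed; I did not check them again at the end.
- **Other readings:** the gripper opening read 0.5–2.5 mm less than the real size on everything it held. The tray rim measured about 12 mm larger than stated each way, probably because of a flared lip. No new kit was knocked aside. I noticed no slackening of the grip, unless that was what lost the bar the first time.

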